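Point out the picked glassware and sign it off

ROBOT

A 7-joint arm with a two-finger parallel gripper is mounted at the origin on a cart in front of the work surface, level with it; the furniture and walls round the work are solid. World frame = base frame: x ahead of the robot, y to its left, z up, the work surface at z = 0. Lengths are in m, angles in rad, forces in N, time in s.
With the tool pointing down it reaches from about 0.425 to 0.925 m from the base axis. Payload 6.8 kg.
Tool frame: the origin (TCP) lies at the very end of the fingers, on their centre line; the grasp point (between the pads) lies 19 mm behind it; z points along the fingers, y is the line along which they close (so a half turn about z gives the same grasp; the last joint's range is limited). The gripper opens to 85 mm and grips with 20 to 120 N. Pads are 22 mm wide; open, the fingers measure 114 mm over their backs; the gripper's body (76 mm by 85 mm) begins 54 mm behind the grasp point. The pads swing forward as they close: fully open they stand 13 mm farther back than shut.
Start: joints at [-1.221, 0.477, 0.022, 1.555, -0.011, 1.109, -0.083], TCP at [0.298, 0.606, 0.231] pointing down, gripper open.
Joint ranges: [-2.96, 2.96], [-0.34, 2.1], [-1.41, 1.46], [0.24, 2.44], [-1.37, 4.51], [0.17, 1.92], [-2.96, 2.96]. Speed limits (rad/s): [2.39, 2.39, 3.14, 3.14, 3.14, 3.14, 3.14].

INTERFACE

Orientations are given as a unit quaternion [w, x, y, z].
In Python, from station import get_obs, read_camera, hand_in gives the robot as it stands.
- The arm moves only by the tool arm_command, never from a script. Its argument "commands" is one flat list of numbers, 7 for each row, row after row: the shift along the tool's x, y, z in m, then the turn, a rotation vector about the tool's x, y, z in degrees, then the opening, from 0 (shut) to 1 (fully open). In form: [tx, ty, tz, rx, ry, rz, fingers, tx, ty, tz, rx, ry, rz, fingers, ...]. A call has 1 to 8 rows; each row is the pose to reach, as a shift and turn from the pose commanded when the call began, along the tool's axes at that moment; what a row does not reach only later rows make up. A row lasts 1/10 s, in which the tool goes at most 50 mm and 8.59 degrees, less where a joint would pass 70% of its speed; a pose out of reach is approached as far as the arm can. A call with a gripper value outside its range is refused whole. The fingers move at their own pace and stop on an object; "force" is the grip in N (left out, the last holds). Time passes only in rows, so rows that repeat a pose let the fingers close. It gives the time, the measured TCP pose, the force, the opening and the grip force at its end, in the units of the state.
- get_obs(): the state, without advancing time (a new reading comes with each control period).
- read_camera(name): name is "scene" or "side" or "wrist"; returns a dict with "img" (480x640x3 uint8, red, green, blue), "camera_matrix" (3x3 intrinsics, pixels), "k1" (the pictures are not rectified: a ray, as slopes to the right and down, at radius r is drawn at 1 + k1 r^2 times it, then the intrinsics apply), "pose" (4x4, takes a point from camera to world coordinates). Camera axes: x right, y down, z forward; pixel columns grow to the right and rows downward; lengths in m; the calibration is good to about 2 mm. A picture is of the moment at which its call begins. There is no depth.
- hand_in(): hands the job in; it is judged then, once.
The state is a dict: "t": time; "q": joint angles; "joint_vel": joint speeds; "joint_torque": joint torques, N m; "eef_pos": TCP position; "tool_rot": TCP orientation; "contact_force": force on the tool from outside, world axes, zero at the start; "torque": the same for the moment, N m; "gripper_width": opening from 0.0 (shut) to 1.0 (fully open); "grasp_force": force on a finger pad.
Only numpy, scipy, OpenCV 4.12 (cv2) and the standard library are available. Lean on these libraries where they do the work, as an engineer would, in place of code of your own. Each camera call takes 0.05 s, during which the arm holds its last target. There are 200 camera calls.

TASK

Show a colleague what to take for the next preparation: point at the smaller of the two beakers, with the fingertips over its middle and a few centimetres above its rim, and stay there for at least two seconds; then point at the taller of the two brown bottles in the same way, over its cap, again for at least two seconds. Then sign off by pressing the white button on the grey box fully down with the fingertips, let it spring back and move clear. Touch, shift or lift none of the glassware or the other loose things, and raise the hand well above them on the way, so that the other beaker and the other bottle are never pointed at.

Things in the scene. Friction and masses are not known exactly. Their poses are not given: they have to be found in the camera images.
- small_beaker: the smaller of two open clear-glass beakers, 43 mm across, 58 mm high, a little liquid low inside. Loose, stands upright; origin at the centre of its underside, z up. Not to be touched.
- small_beaker_top (a point): centre of the small beaker's mouth at rim height, 58 mm above its origin
- large_beaker: the larger beaker, clear glass, 52 mm across, 70 mm high; not the one wanted. Loose, stands upright; origin at the centre of its underside, z up. Not to be touched.
- large_beaker_top (a point): centre of the large beaker's mouth at rim height, 70 mm above its origin
- tall_bottle: the taller of two round dark-brown glass bottles with screw cap, 67 mm across, 140 mm high to the top of the cap. Loose, stands upright; origin at the centre of its underside, z up. Not to be touched.
- tall_bottle_top (a point): centre of the top of the tall bottle's cap (cap 38 mm across), 140 mm above its origin
- short_bottle: the shorter brown bottle, same shape, 52 mm across, 95 mm high; not the one wanted. Loose, stands upright; origin at the centre of its underside, z up. Not to be touched.
- short_bottle_top (a point): centre of the top of the short bottle's cap, 95 mm above its origin
- funnel: white funnel standing on its wide rim, 62 mm across, 64 mm high, stem up. Loose, stands upright; origin at the centre of its underside, z up. Not to be touched.
- vial: small screw-cap glass vial, 25 mm across, 52 mm high. Loose, stands upright; origin at the centre of its underside, z up. Not to be touched.
- synth_cabinet: tall grey laboratory cabinet with a black top, fixed behind the right half of the work: 0.37 m wide in y, 0.36 m deep, 0.43 m high; origin at the middle of its underside, front face 0.18 m nearer the robot than the origin, with a small handle and hinges that stand out to 0.19 m from the origin. Keep the hand and arm clear of it
- check_box: sign-off box: grey rounded desk box, 90 x 80 mm, top face 30 mm above the worktop, fixed to the worktop, at the right of the work, turned up to 0.5 rad; origin at the centre of its underside. One large round white push button in a black collar stands in the middle of its top
- check_button_top (a point): centre of the top of the white button (36 mm across), 52 mm above the worktop when not pressed; moves down with the button
- check_button (a joint): travel of the button straight down, m: 0 up, 0.006 fully down against a spring that needs about 5 N at the bottom; springs back up when released

How it is judged:
By the outcome, as a careful person would: the job done as asked, in the order asked, and still so for the second after the job is handed in, with the robot touching nothing.
It also fails if it takes over 59 s, if anything falls off the work surface, if the arm or the gripper's body presses on something with over 40 N, if the wrist force passes 120 N, or if a joint passes its speed limit or range.

## Working session

There is one attempt and no reset: what is moved stays moved. The work goes in short steps, Python scripts to look and compute and a tool call to move; the robot and the scene stay as the last step left them, time stands still between calls to the robot, and variables do not carry over. Pictures are saved under pics/ and viewed, at most 10 in all, crops included, and the job is handed in when it is done.

Besides the shell and the picture viewer there is one more tool, called after "Call:" as name(argument=value, ...) on one line, values as JSON. arm_command: Moves the arm, as the interface text tells. Its arguments: {"type":"object","properties":{"commands":{"type":"array","items":{"type":"number"}},"force":{"type":"number"}},"required":["commands"]}

```bash
mkdir -p pics; python3 - <<'E'
from station import *
import cv2,numpy as np
for n in("scene","side"):
    c=read_camera(n);cv2.imwrite(f"pics/{n}0.png",c["img"][:,:,::-1])
    np.savez(n+".npz",**{k:c[k] for k in("camera_matrix","k1","pose")})
    print(n,c["camera_matrix"],c["k1"],c["pose"].round(3))
o=get_obs();print(o)
E
```

```text
scene [[589.83134951   0.         319.20855933]
 [  0.         589.83134951 236.42645437]
 [  0.           0.           1.        ]] -0.0652832269842217 [[ 0.71  -0.374  0.597 -0.165]
 [-0.704 -0.367  0.608 -0.741]
 [-0.008 -0.852 -0.524  0.768]
 [ 0.     0.     0.     1.   ]]
side [[578.1076747    0.         325.66391521]
 [  0.         578.1076747  243.63830933]
 [  0.           0.           1.        ]] -0.1320332638462509 [[ 0.973 -0.111  0.203  0.286]
 [-0.231 -0.483  0.844 -1.222]
 [ 0.004 -0.868 -0.496  0.862]
 [ 0.     0.     0.     1.   ]]
{'t': 0.1, 'q': array([-1.22114368,  0.4777247 ,  0.0223614 ,  1.55635   , -0.01150184,
        1.10928578, -0.08311964]), 'joint_vel': array([ 0.0001002 , -0.00057193, -0.00118968, -0.0017022 ,  0.00097331,
       -0.0008856 , -0.00072933]), 'joint_torque': array([ 3.47593923e-03, -5.97760928e+01,  1.61302663e+00, -2.81954312e+01,
        1.27623189e-02,  5.05189309e-03,  8.63360924e-06]), 'eef_pos': array([0.29809071, 0.60502306, 0.23041952]), 'tool_rot': array([-1.23941672e-04,  2.26891526e-01,  9.73919690e-01, -8.10267681e-04]), 'contact_force': array([-0.30529864,  0.75930199,  0.21228143]), 'torque': array([ 0.0045811 ,  0.00962611, -0.00497821]), 'grasp_force': 0.0, 'gripper_width': 1.00400761782104}
```

View pics/scene0.png

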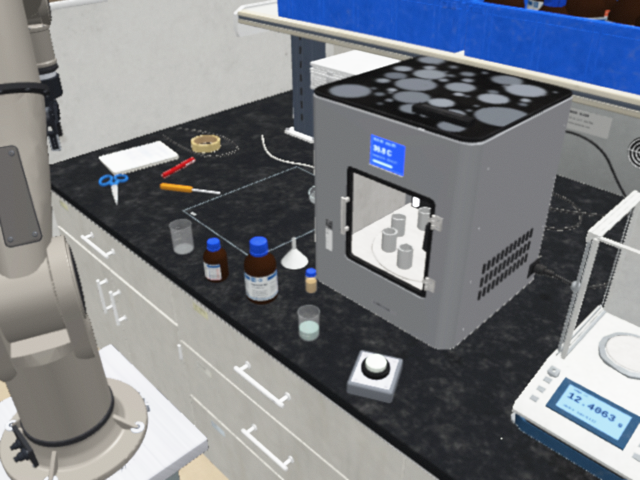

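View pics/side0.png

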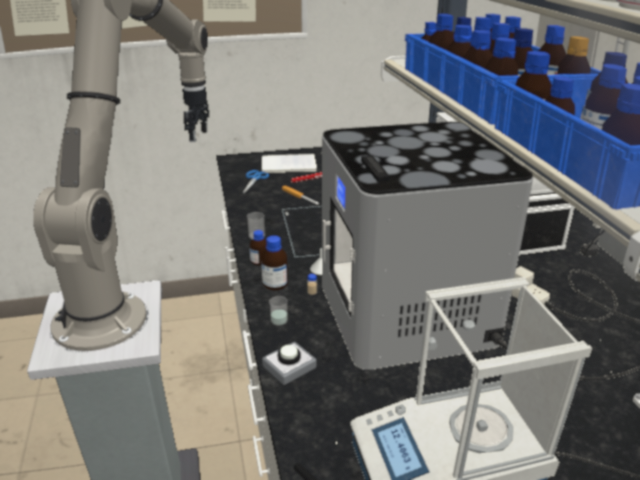

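The scene view shows a beaker with liquid at (309,323), another at (181,237), the taller bottle at (260,268), the shorter at (214,260), and the button at (376,363). I'll enlarge both views.

```bash
python3 - <<'E'
import cv2
a=cv2.imread("pics/scene0.png")[210:410,160:420];cv2.imwrite("pics/sc.png",cv2.resize(a,None,fx=3,fy=3,interpolation=cv2.INTER_CUBIC))
a=cv2.imread("pics/side0.png")[205:385,220:340];cv2.imwrite("pics/si.png",cv2.resize(a,(400,600),interpolation=cv2.INTER_CUBIC))
E
```

```text
(no output)
```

View pics/sc.png

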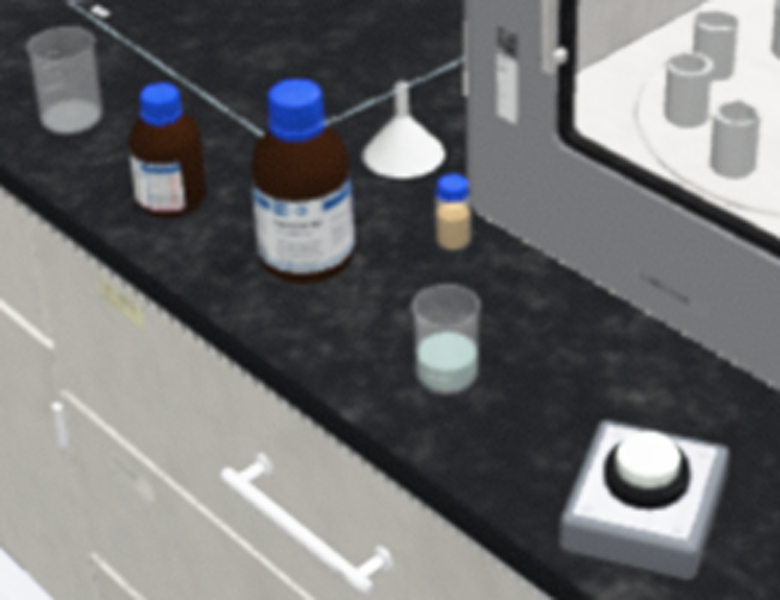

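View pics/si.png

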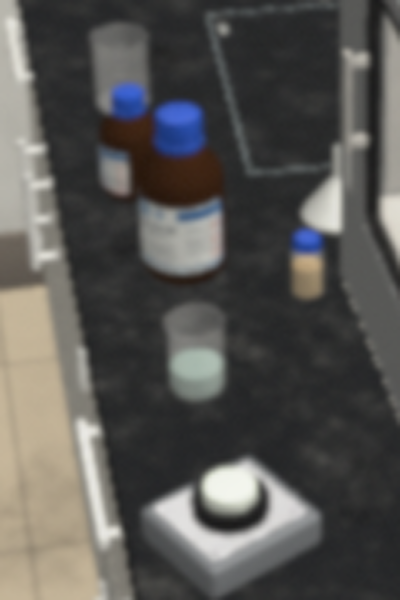

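Scene crop: small beaker rim at (446,303), tall cap (297,92), short cap (161,93), large rim (62,43), button (649,454). Side crop: small rim (195,321), tall cap (179,112), short cap (128,92), large rim (119,36), button (230,487).

```bash
cat > h.py <<'E'
import numpy as np,cv2
def ray(cam,u,v):
    d=np.load(cam+".npz");p=cv2.undistortPoints(np.array([[[u,v]]],float),d["camera_matrix"],np.array([float(d["k1"]),0,0,0])).ravel()
    T=d["pose"];return T[:3,3],T[:3,:3]@np.r_[p,1]
def plane(cam,u,v,z):
    o,r=ray(cam,u,v);return (o+r*(z-o[2])/r[2])
E
python3 - <<'E'
from h import *
S=lambda u,v:("scene",160+(u-1)/3,210+(v-1)/3)
D=lambda u,v:("side",220+(u-1.2)/3.333,205+(v-1.2)/3.333)
P={"small":(.058,S(446,303),D(195,321)),"large":(.07,S(62,43),D(119,36)),"tall":(.14,S(297,92),D(179,112)),"short":(.095,S(161,93),D(128,92)),"button":(.052,S(649,454),D(230,487)),"vial":(.052,S(453,182),D(307,236)),"funneltip":(.064,S(403,86))}
for n,(z,*l) in P.items():
    print(n,[plane(*a,z).round(4)[:2] for a in l],end=" ")
    if len(l)==2:
        A=0;b=0
        for a in l:
            o,r=ray(*a);r/=np.linalg.norm(r);M=np.eye(3)-np.outer(r,r);A=A+M;b=b+M@o
        print(np.linalg.solve(A,b).round(4))
for n,a,b,z in(("small",S(412,303),S(480,303),.058),("large",S(28,43),S(97,43),.07)):print(n,np.linalg.norm(plane(*a,z)-plane(*b,z)))
E
```

```text
small [array([ 0.439 , -0.0945]), array([ 0.4393, -0.0969])] [ 0.44   -0.0934  0.0561]
large [array([0.4403, 0.342 ]), array([0.4416, 0.3413])] [0.4419 0.345  0.0681]
tall [array([0.4545, 0.064 ]), array([0.4564, 0.0642])] [0.4567 0.0669 0.1382]
short [array([0.429 , 0.1908]), array([0.4308, 0.1877])] [0.4317 0.1951 0.0914]
button [array([ 0.4304, -0.2718]), array([ 0.4324, -0.2753])] [ 0.4335 -0.2695  0.0477]
vial [array([0.5415, 0.0053]), array([0.5433, 0.0041])] [0.5442 0.0081 0.0493]
funneltip [array([0.5913, 0.1108])] small 0.04328722972427092
large 0.054816510978470054
```

Sizes confirm it: 43 mm against 55 mm. Next: the cabinet front, and tool-frame shifts for the waypoints.

```bash
python3 - <<'E'
from h import *
S=lambda u,v:("scene",160+(u-1)/3,210+(v-1)/3)
print("cab",plane(*S(478,215),0),plane(*S(780,388),0),plane("scene",445,349,0))
E
cat >> h.py <<'E'
def to(x,y,z):
    from station import get_obs
    from scipy.spatial.transform import Rotation as R
    o=get_obs();w,*v=o["tool_rot"];r=R.from_quat([*v,w]).as_matrix()
    print("t",o["t"],"pos",o["eef_pos"].round(4),"q",o["q"].round(2),"q? tilt",r[:,2].round(3),"F",o["contact_force"].round(1),"shift",(r.T@(np.array([x,y,z])-o["eef_pos"])).round(4))
E
```

```text
cab [0.57623245 0.01583717 0.        ] [ 0.57931261 -0.25841137  0.        ] [ 0.59019109 -0.31014063  0.        ]
```

Call:
arm_command(commands=[0,0,-0.05,0,0,0,0,0,0,-0.1,0,0,0,0,0,0,-0.15,0,0,0,0,0,0,-0.15,0,0,0,0])

```text
t: 0.5
eef_pos: [0.2996, 0.608, 0.3898]
tool_rot: [0.001, 0.227, 0.974, 0.007]
contact_force: [0.8, 0.8, 0.2]
gripper_width: 0.329
grasp_force: 0.0
```

```bash
python3 -c "
from h import *
to(.5,.27,.38);to(.5,.07,.38)"
```

```text
t 0.5 pos [0.2996 0.608  0.3898] q [-1.23  0.38  0.04  1.34 -0.01  1.4  -0.08] q? tilt [ 0.005  0.012 -1.   ] F [0.8 0.8 0.2] shift [-0.3292 -0.2146  0.0066]
t 0.5 pos [0.2996 0.608  0.3898] q [-1.23  0.38  0.04  1.34 -0.01  1.4  -0.08] q? tilt [ 0.005  0.012 -1.   ] F [0.8 0.8 0.2] shift [-0.4177 -0.394   0.0042]
```

Call:
arm_command(commands=[-0.04,-0.025,0,0,0,0,0,-0.08,-0.05,0,0,0,0,0,-0.12,-0.08,0,0,0,0,0,-0.16,-0.105,0,0,0,0,0,-0.2,-0.13,0,0,0,0,0,-0.24,-0.16,0,0,0,0,0,-0.28,-0.185,0,0,0,0,0,-0.32,-0.21,0,0,0,0,0])

```text
t: 1.3
eef_pos: [0.4931, 0.2736, 0.3809]
tool_rot: [-0.0, 0.227, 0.974, -0.0]
contact_force: [0.3, 0.5, -0.6]
gripper_width: -0.002
grasp_force: 0.0
```

```bash
python3 -c "
from h import *
to(.48,.1,.38);to(.439,-.096,.38)"
```

```text
t 1.3 pos [0.4931 0.2736 0.3809] q [-0.79  0.18  0.21  1.63 -0.04  1.33  0.53] q? tilt [-0. -0. -1.] F [ 0.3  0.5 -0.6] shift [-0.0651 -0.1615  0.0009]
t 1.3 pos [0.4931 0.2736 0.3809] q [-0.79  0.18  0.21  1.63 -0.04  1.33  0.53] q? tilt [-0. -0. -1.] F [ 0.3  0.5 -0.6] shift [-0.1149 -0.3554  0.001 ]
```

Call:
arm_command(commands=[-0.02,-0.045,0,0,0,0,0,-0.04,-0.09,0,0,0,0,0,-0.055,-0.135,0,0,0,0,0,-0.065,-0.18,0,0,0,0,0,-0.075,-0.225,0,0,0,0,0,-0.09,-0.27,0,0,0,0,0,-0.105,-0.315,0,0,0,0,0,-0.115,-0.355,0,0,0,0,0])

```text
t: 2.1
eef_pos: [0.4379, -0.0961, 0.381]
tool_rot: [0.0, 0.228, 0.974, 0.0]
contact_force: [0.3, -0.4, -0.1]
gripper_width: 0.002
grasp_force: 0.0
```

Call:
arm_command(commands=[0,0,0,0,0,0,0,0,0,0,0,0,0,0,0,0,0,0,0,0,0])

```text
t: 2.4
eef_pos: [0.4389, -0.0923, 0.381]
tool_rot: [-0.0, 0.226, 0.974, 0.0]
contact_force: [-0.0, 0.0, 0.3]
gripper_width: 0.005
grasp_force: 0.0
```

```bash
python3 - <<'E'
from h import *
from station import *
to(.439,-.096,.09)
c=read_camera("wrist");cv2.imwrite("pics/w1.png",c["img"][:,:,::-1])
np.savez("wrist.npz",**{k:c[k] for k in("camera_matrix","k1","pose")});print(c["pose"].round(3))
E
```

```text
t 2.4 pos [ 0.4389 -0.0923  0.381 ] q [-0.45 -0.06  0.5   1.88  0.03  1.32  1.16] q? tilt [-0.  0. -1.] F [-0.   0.   0.3] shift [-0.0018 -0.0033  0.291 ]
[[ 0.442  0.855  0.271  0.37 ]
 [ 0.897 -0.421 -0.134 -0.058]
 [-0.     0.302 -0.953  0.525]
 [ 0.     0.     0.     1.   ]]
```

View pics/w1.png

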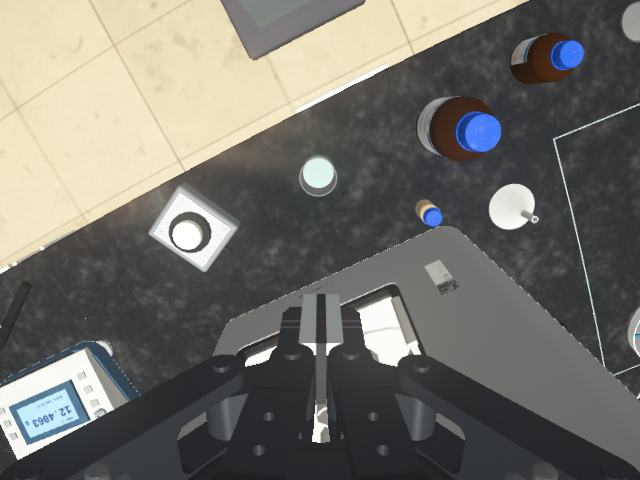

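The wrist view shows the small beaker rim centred at about (318,177), the tall cap top at (479,132) and the button at (187,236).

```bash
python3 - <<'E'
from h import *
for n,u,v,z in(("small",318,177,.058),("tall",479,132,.14),("button",187,236,.052)):print(n,plane("wrist",u,v,z).round(4))
E
```

```text
small [ 0.4384 -0.0953  0.058 ]
tall [0.4537 0.0631 0.14  ]
button [ 0.433  -0.2697  0.052 ]
```

Call:
arm_command(commands=[0,-0.003,0.045,0,0,0,0,-0.001,-0.003,0.09,0,0,0,0,-0.001,-0.003,0.135,0,0,0,0,-0.001,-0.003,0.18,0,0,0,0,-0.001,-0.003,0.22,0,0,0,0,-0.001,-0.003,0.255,0,0,0,0,-0.001,-0.003,0.275,0,0,0,0,-0.001,-0.003,0.286,0,0,0,0])

```text
t: 3.25
eef_pos: [0.4375, -0.0953, 0.0932]
tool_rot: [-0.002, 0.226, 0.974, -0.0]
contact_force: [-0.5, 1.2, 1.3]
gripper_width: -0.004
grasp_force: 0.0
```

Call:
arm_command(commands=[0,0,0,0,0,0,0,0,0,0,0,0,0,0,0,0,0,0,0,0,0,0,0,0,0,0,0,0])

```text
t: 3.65
eef_pos: [0.4392, -0.0966, 0.0963]
tool_rot: [0.001, 0.227, 0.974, 0.0]
contact_force: [0.2, -0.4, 0.2]
gripper_width: -0.003
grasp_force: 0.0
```

```bash
python3 - <<'E'
from h import *
from station import *
to(.4388,-.0955,.093)
c=read_camera("side");cv2.imwrite("pics/s2.png",cv2.resize(c["img"][180:330,200:400,::-1],None,fx=3,fy=3))
E
```

```text
t 3.65 pos [ 0.4392 -0.0966  0.0963] q [-0.32  0.33  0.47  2.22 -0.26  0.63  1.45] q? tilt [ 0.002  0.    -1.   ] F [ 0.2 -0.4  0.2] shift [0.0009 0.0008 0.0033]
```

View pics/s2.png

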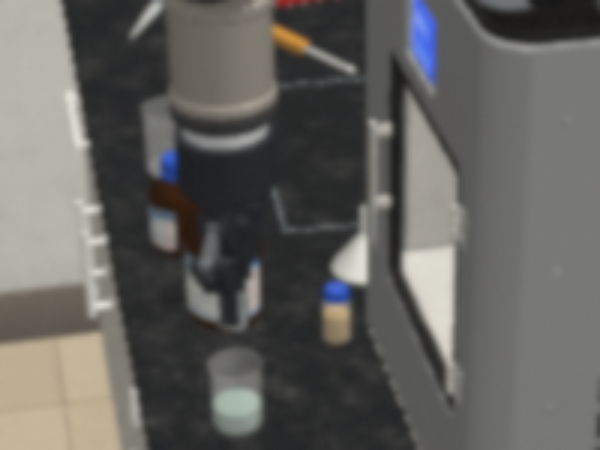

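The picture shows the fingertips at (235,323), above the small beaker's rim at (237,362). I'll hold here.

Call:
arm_command(commands=[0,0,0.003,0,0,0,0,0,0,0.003,0,0,0,0,0,0,0.003,0,0,0,0,0,0,0.003,0,0,0,0,0,0,0.003,0,0,0,0,0,0,0.003,0,0,0,0,0,0,0.003,0,0,0,0,0,0,0.003,0,0,0,0])

```text
t: 4.5
eef_pos: [0.4384, -0.0967, 0.0923]
tool_rot: [-0.0, 0.227, 0.974, 0.0]
contact_force: [1.0, 0.3, 0.5]
gripper_width: -0.004
grasp_force: 0.0
```

Call:
arm_command(commands=[0,0,0,0,0,0,0,0,0,0,0,0,0,0,0,0,0,0,0,0,0,0,0,0,0,0,0,0,0,0,0,0,0,0,0,0,0,0,0,0,0,0,0,0,0,0,0,0,0,0,0,0,0,0,0,0])

```text
t: 5.3
eef_pos: [0.4384, -0.0967, 0.0923]
tool_rot: [-0.0, 0.227, 0.974, 0.0]
contact_force: [1.0, 0.2, -0.4]
gripper_width: 0.003
grasp_force: 0.0
```

Call:
arm_command(commands=[0,0,0,0,0,0,0,0,0,0,0,0,0,0,0,0,0,0,0,0,0,0,0,0,0,0,0,0,0,0,0,0,0,0,0,0,0,0,0,0,0,0,0,0,0,0,0,0,0,0,0,0,0,0,0,0])

```text
t: 6.1
eef_pos: [0.4384, -0.0967, 0.0923]
tool_rot: [0.0, 0.227, 0.974, 0.0]
contact_force: [-0.2, -0.6, 0.1]
gripper_width: -0.001
grasp_force: 0.0
```

Call:
arm_command(commands=[0,0,0,0,0,0,0,0,0,0,0,0,0,0,0,0,0,0,0,0,0,0,0,0,0,0,0,0,0,0,0,0,0,0,0,0,0,0,0,0,0,0,0,0,0,0,0,0,0,0,0,0,0,0,0,0])

```text
t: 6.9
eef_pos: [0.4384, -0.0967, 0.0923]
tool_rot: [-0.0, 0.227, 0.974, 0.0]
contact_force: [0.4, 0.5, 1.1]
gripper_width: -0.002
grasp_force: 0.0
```

Call:
arm_command(commands=[0,0,-0.03,0,0,0,0,0,0,-0.07,0,0,0,0,0,0,-0.115,0,0,0,0,0,0,-0.16,0,0,0,0,0,0,-0.2,0,0,0,0,0,0,-0.22,0,0,0,0,0,0,-0.22,0,0,0,0,0,0,-0.22,0,0,0,0])

```text
t: 7.7
eef_pos: [0.4381, -0.0966, 0.3119]
tool_rot: [-0.0, 0.227, 0.974, 0.0]
contact_force: [-1.0, -0.2, 0.6]
gripper_width: 0.001
grasp_force: 0.0
```

```bash
python3 -c "
from h import *
to(.455,.0637,.31);to(.455,.0637,.178)"
```

```text
t 7.7 pos [ 0.4381 -0.0966  0.3119] q [-0.47 -0.01  0.56  1.99  0.    1.16  1.2 ] q? tilt [ 0.  0. -1.] F [-1.  -0.2  0.6] shift [0.0557 0.1513 0.002 ]
t 7.7 pos [ 0.4381 -0.0966  0.3119] q [-0.47 -0.01  0.56  1.99  0.    1.16  1.2 ] q? tilt [ 0.  0. -1.] F [-1.  -0.2  0.6] shift [0.0557 0.1512 0.134 ]
```

Call:
arm_command(commands=[0.015,0.04,0,0,0,0,0,0.03,0.08,0,0,0,0,0,0.045,0.12,0,0,0,0,0,0.056,0.151,0,0,0,0,0,0.056,0.151,0.03,0,0,0,0,0.056,0.151,0.07,0,0,0,0,0.056,0.151,0.1,0,0,0,0,0.056,0.151,0.12,0,0,0,0])

```text
t: 8.5
eef_pos: [0.4522, 0.0627, 0.1884]
tool_rot: [-0.003, 0.227, 0.974, -0.002]
contact_force: [0.4, -0.1, -1.4]
gripper_width: -0.0
grasp_force: 0.0
```

Call:
arm_command(commands=[0,0,0.01,0,0,0,0,0,0,0.014,0,0,0,0,0,0,0.014,0,0,0,0,0,0,0.014,0,0,0,0])

```text
t: 8.9
eef_pos: [0.4555, 0.0636, 0.179]
tool_rot: [0.001, 0.227, 0.974, 0.0]
contact_force: [0.7, -0.2, 0.4]
gripper_width: 0.004
grasp_force: 0.0
```

```bash
python3 - <<'E'
from h import *
from station import *
to(.455,.0637,.178)
c=read_camera("scene");cv2.imwrite("pics/s3.png",cv2.resize(c["img"][190:390,150:410,::-1],None,fx=3,fy=3))
E
```

```text
t 8.9 pos [0.4555 0.0636 0.179 ] q [-0.61  0.19  0.38  2.13 -0.09  0.84  0.94] q? tilt [ 0.001  0.    -1.   ] F [ 0.7 -0.2  0.4] shift [ 0.0005 -0.0001  0.001 ]
```

View pics/s3.png

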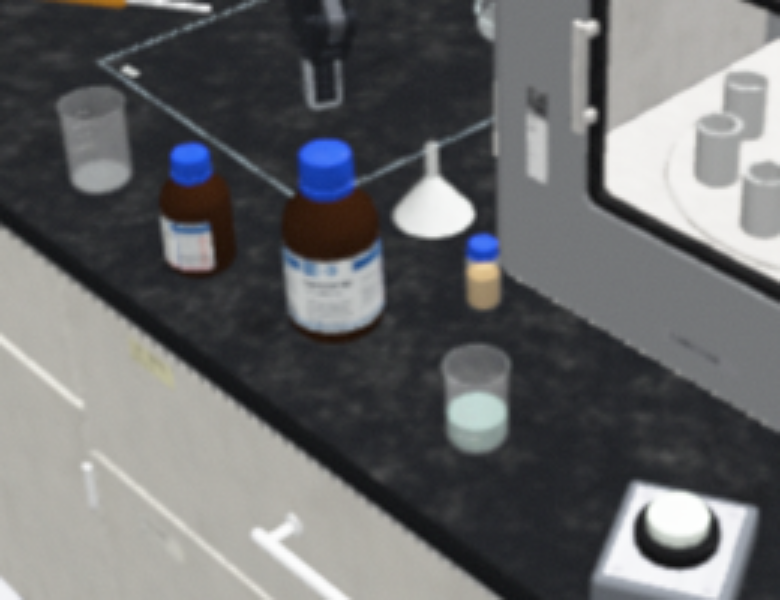

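The fingertips (323,105) are above the tall bottle's cap (326,152), and nothing has been disturbed. I'll hold, then rise, then go over to the button.

Call:
arm_command(commands=[0,0,0,0,0,0,0,0,0,0,0,0,0,0,0,0,0,0,0,0,0,0,0,0,0,0,0,0,0,0,0,0,0,0,0,0,0,0,0,0,0,0,0,0,0,0,0,0,0,0,0,0,0,0,0,0])

```text
t: 9.75
eef_pos: [0.4549, 0.0635, 0.1783]
tool_rot: [-0.0, 0.227, 0.974, -0.0]
contact_force: [0.4, -0.6, -0.8]
gripper_width: -0.004
grasp_force: 0.0
```

Call:
arm_command(commands=[0,0,0,0,0,0,0,0,0,0,0,0,0,0,0,0,0,0,0,0,0,0,0,0,0,0,0,0,0,0,0,0,0,0,0,0,0,0,0,0,0,0,0,0,0,0,0,0,0,0,0,0,0,0,0,0])

```text
t: 10.55
eef_pos: [0.4549, 0.0635, 0.1783]
tool_rot: [-0.0, 0.227, 0.974, 0.0]
contact_force: [-0.2, -0.0, -0.2]
gripper_width: 0.005
grasp_force: 0.0
```

Call:
arm_command(commands=[0,0,0,0,0,0,0,0,0,0,0,0,0,0,0,0,0,0,0,0,0,0,0,0,0,0,0,0,0,0,0,0,0,0,0,0,0,0,0,0,0,0,0,0,0,0,0,0,0,0,0,0,0,0,0,0])

```text
t: 11.35
eef_pos: [0.4549, 0.0635, 0.1783]
tool_rot: [0.0, 0.227, 0.974, 0.0]
contact_force: [0.1, -0.2, 0.5]
gripper_width: -0.002
grasp_force: 0.0
```

Call:
arm_command(commands=[0,0,0,0,0,0,0,0,0,0,0,0,0,0,0,0,0,0,0,0,0,0,0,0,0,0,0,0,0,0,0,0,0,0,0,0,0,0,0,0,0,0,0,0,0,0,0,0,0,0,0,0,0,0,0,0])

```text
t: 12.15
eef_pos: [0.4549, 0.0635, 0.1783]
tool_rot: [-0.0, 0.227, 0.974, 0.0]
contact_force: [-0.1, -0.4, -0.3]
gripper_width: -0.003
grasp_force: 0.0
```

Call:
arm_command(commands=[0,0,-0.03,0,0,0,0,0,0,-0.07,0,0,0,0,0,0,-0.11,0,0,0,0,0,0,-0.14,0,0,0,0,0,0,-0.16,0,0,0,0,0,0,-0.16,0,0,0,0,0,0,-0.16,0,0,0,0])

```text
t: 12.85
eef_pos: [0.4547, 0.0635, 0.338]
tool_rot: [0.0, 0.227, 0.974, 0.0]
contact_force: [-0.4, -1.2, -0.0]
gripper_width: -0.001
grasp_force: 0.0
```

```bash
python3 -c "
from h import *
to(.4315,-.272,.34)"
```

```text
t 12.85 pos [0.4547 0.0635 0.338 ] q [-0.66  0.    0.39  1.92 -0.    1.22  0.84] q? tilt [ 0.  0. -1.] F [-0.4 -1.2 -0. ] shift [-0.1274 -0.3112 -0.0021]
```

Call:
arm_command(commands=[-0.016,-0.039,0,0,0,0,0,-0.032,-0.078,0,0,0,0,0,-0.048,-0.117,0,0,0,0,0,-0.064,-0.156,0,0,0,0,0,-0.08,-0.195,0,0,0,0,0,-0.096,-0.234,0,0,0,0,0,-0.112,-0.273,0,0,0,0,0,-0.127,-0.311,0,0,0,0,0])

```text
t: 13.65
eef_pos: [0.4302, -0.2729, 0.3369]
tool_rot: [-0.001, 0.227, 0.974, 0.0]
contact_force: [0.7, 0.3, 0.2]
gripper_width: -0.001
grasp_force: 0.0
```

Call:
arm_command(commands=[0,0,0.04,0,0,0,0,0,0,0.08,0,0,0,0,0,0,0.12,0,0,0,0,0,0,0.16,0,0,0,0,0,0,0.2,0,0,0,0,0,0,0.23,0,0,0,0,0,0,0.25,0,0,0,0,0,0,0.25,0,0,0,0])

```text
t: 14.45
eef_pos: [0.4281, -0.2703, 0.0848]
tool_rot: [-0.004, 0.227, 0.974, 0.0]
contact_force: [0.6, 0.1, 0.9]
gripper_width: 0.0
grasp_force: 0.0
```

Call:
arm_command(commands=[0,0,0,0,0,0,0,0,0,0,0,0,0,0,0,0,0,0,0,0,0])

```text
t: 14.75
eef_pos: [0.432, -0.2719, 0.0893]
tool_rot: [0.001, 0.227, 0.974, -0.0]
contact_force: [-0.2, 0.2, 0.3]
gripper_width: -0.003
grasp_force: 0.0
```

```bash
python3 - <<'E'
from h import *
from station import *
to(.4315,-.272,.052)
c=read_camera("wrist");cv2.imwrite("pics/w4.png",c["img"][:,:,::-1])
np.savez("wrist.npz",**{k:c[k] for k in("camera_matrix","k1","pose")})
E
```

```text
t 14.75 pos [ 0.432  -0.2719  0.0893] q [-0.05  0.47  0.62  2.1  -0.42  0.7   1.96] q? tilt [ 0.002 -0.001 -1.   ] F [-0.2  0.2  0.3] shift [ 0.0005 -0.0003  0.0373]
```

View pics/w4.png

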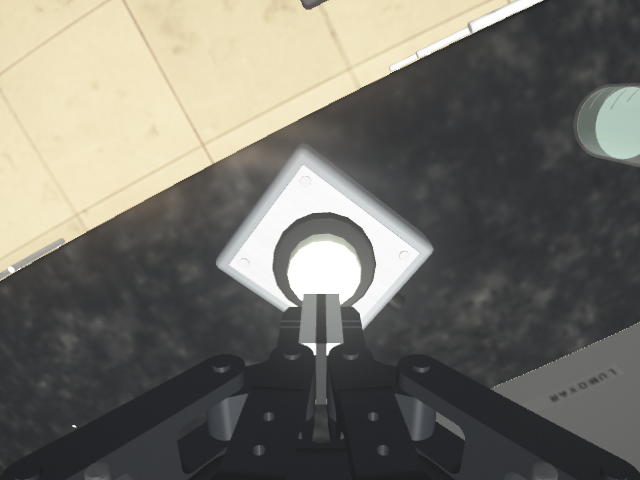

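The tips sit over the white button (centre about (324,272)). Now a slow press.

Call:
arm_command(commands=[0,0,0.01,0,0,0,0,0,0,0.02,0,0,0,0,0,0,0.028,0,0,0,0,0,0,0.033,0,0,0,0,0,0,0.036,0,0,0,0,0,0,0.039,0,0,0,0,0,0,0.041,0,0,0,0,0,0,0.042,0,0,0,0])

```text
t: 15.6
eef_pos: [0.4309, -0.2715, 0.0462]
tool_rot: [-0.0, 0.227, 0.974, 0.0]
contact_force: [-2.9, 2.3, 4.7]
gripper_width: -0.001
grasp_force: 2.4
```

Call:
arm_command(commands=[0,0,0,0,0,0,0,0,0,0.001,0,0,0,0,0,0,0.001,0,0,0,0])

```text
t: 15.9
eef_pos: [0.4311, -0.2716, 0.046]
tool_rot: [-0.0, 0.227, 0.974, 0.0]
contact_force: [-5.9, 3.1, 13.5]
gripper_width: 0.003
grasp_force: 6.3
```

At 13.5 N, well above the spring's 5 N, the button is on its stop at 0.046 m. I'll release and move clear.

Call:
arm_command(commands=[0,0,0,0,0,0,0,0,0,0,0,0,0,0,0,0,-0.01,0,0,0,0,0,0,-0.03,0,0,0,0,0,0,-0.07,0,0,0,0,0,0,-0.11,0,0,0,0,0,0,-0.15,0,0,0,0,0,0,-0.19,0,0,0,0])

```text
t: 16.7
eef_pos: [0.4316, -0.2719, 0.2373]
tool_rot: [0.001, 0.227, 0.974, -0.0]
contact_force: [1.2, 0.6, -0.2]
gripper_width: -0.001
grasp_force: 0.0
```

Call:
arm_command(commands=[0,0,-0.03,0,0,0,0,0,0,-0.05,0,0,0,0,0,0,-0.05,0,0,0,0,0,0,-0.05,0,0,0,0,0,0,-0.05,0,0,0,0,0,0,-0.05,0,0,0,0])

```text
t: 17.3
eef_pos: [0.4308, -0.2713, 0.2842]
tool_rot: [-0.001, 0.227, 0.974, -0.0]
contact_force: [0.6, -0.9, 0.5]
gripper_width: 0.001
grasp_force: 0.0
```

```bash
python3 - <<'E'
from h import *
from station import *
to(.43,-.27,.3)
c=read_camera("scene");cv2.imwrite("pics/s5.png",c["img"][:,:,::-1])
E
```

```text
t 17.3 pos [ 0.4308 -0.2713  0.2842] q [-0.26  0.18  0.8   1.92 -0.14  1.1   1.72] q? tilt [-0.002  0.    -1.   ] F [ 0.6 -0.9  0.5] shift [ 0.0013  0.0008 -0.0158]
```

View pics/s5.png

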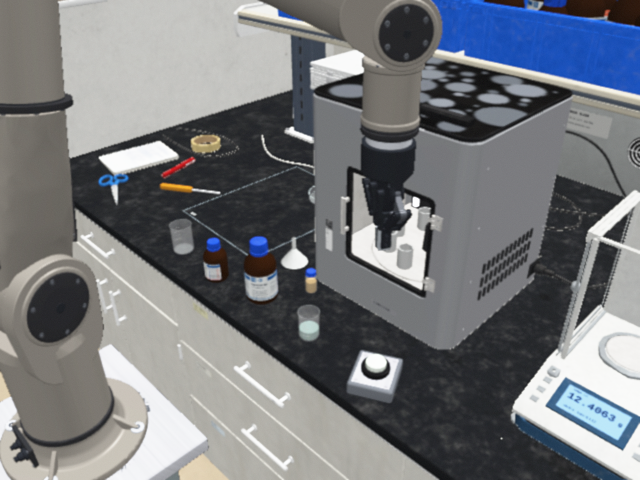

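The hand is clear above the box, the button is back up at (376,363), and all the loose things are where they were.

```bash
python3 -c "
from station import *
print(hand_in())"
```

```text
the job is handed in; nothing more can be done
None
```

I pointed at the small beaker and then the tall bottle, holding over two seconds at each, pressed the button fully down and let it spring back, touched nothing else, and handed in at about 17 s with the hand clear.

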